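# Shorten a camera boom by one hole of its snap-button tube

## Task

The camera on the copy stand reaches one hole too far out to be over the book: squeeze in the brass snap button, slide the telescoping boom in towards the post and let the button snap out in the very next hole, where it stops the boom. Then give the boom a light tug outwards to be sure that the button has caught, and let go. Never force the boom against the button or crush its tube, and leave the book, the paperweight and the ink bottle where they are.

Things in the scene. Friction and masses are not known exactly. Their poses are not given: they have to be found in the camera images.
- stand: Copy stand, fixed to the desk: pale wooden baseboard 220 x 420 mm, 16 mm high, with an upright post at y = +130 mm whose black clamp block (40 mm square, top 240 mm above the desk) holds a level square steel inner tube, axis 220 mm above the desk. Origin on the desk straight below the button; z up, y along the boom towards the post, -x the side that the button faces (the robot's side).
- boom: Square aluminium tube, 26 x 26 mm, sliding over the inner tube (3 N friction; stays where left), a white camera head on its -y end. In its -x side are three 12 mm holes about 3 cm apart, the first on the button. Bare tube from 22 mm on the +y side of that hole (then a collar 30 mm square) to 160 mm at -y. Origin on the axis at that hole, axes as the stand's. It bears a pinch of 30 N.
- boom_slide (a joint): How far the boom is pushed in (towards the post, +y of the stand), m: 0 with the first hole centred on the button, somewhere past 0.03 in the next one. It has 1 mm of play either way on the button. The reading is good to about 1.5 mm only, so feel for the snap: the tube then stops dead. To prove the lock, pull outwards (-y) until the button bears 6 to 12 N beyond the friction.
- button: Round brass snap button, 10 mm thick, domed, sprung, in the fixed inner tube: it moves only along the stand's x. Out, it stands 5 mm proud of the tube's -x face and locks the boom. Off its hole it is held in by the tube's wall until the next hole comes to it, where it snaps out by itself. It shears at 15 N between tube and button. Origin on the tube's axis.
- button_press (a joint): How far the button is pressed in, m: 0 fully out, 0.005 flush with the tube's face, 0.007 under the wall.
- button_tip (a point): Apex of the button's dome, at the height of the tube's axis; axes as the stand's. A flat finger pad that pinches the tube here against its far side with 15 to 25 N presses the button flush (it takes 5 N); the same pinch then drags the tube inwards and its hole's edge pushes the dome under, against 5 to 12 N over the first 6 mm.
- boom_mark (a point): Point on the boom's axis, 100 mm on the -y side of its first hole: bare tube clear of the holes and 55 mm short of the camera head, a good place to hold the tube without touching the button. Moves with the boom; axes as the stand's.
- book: A yellow hardback book, 190 x 134 x 28 mm, lying on the baseboard below the camera, to be copied. Origin at the centre of its underside.
- paperweight: A round blue-green glass paperweight, 72 mm wide and 49 mm high, on the baseboard behind the boom. Origin at the centre of its underside.
- ink_bottle: A square dark blue ink bottle, 52 x 52 x 62 mm, on the desk left of the stand. Origin at the centre of its underside.

How it is judged:
By the outcome, as a careful person would: the job done as asked, in the order asked, and still so for the second after the job is handed in, with the robot touching nothing.
It also fails if it takes over 54 s, if anything falls off the work surface, if the arm or the gripper's body presses on something with over 40 N, if the wrist force passes 120 N, or if a joint passes its speed limit or range.

## Robot

A 6-joint arm with a two-finger parallel gripper is mounted at the origin on the work surface; the furniture and walls round the work are solid. World frame = base frame: x ahead of the robot, y to its left, z up, the work surface at z = 0. Lengths are in m, angles in rad, forces in N, time in s.
With the tool pointing down it reaches from about 0.225 to 0.875 m from the base axis. Payload 3.4 kg.
Tool frame: the origin (TCP) lies at the very end of the fingers, on their centre line; the grasp point (between the pads) lies behind it (manip.grasp_offset is the z of the grasp point in the tool frame, in m); z points along the fingers, y is the line along which they close (so a half turn about z gives the same grasp; the last joint's range is limited). The gripper opens to 85 mm and grips with 20 to 120 N. Pads are 22 mm wide; open, the fingers measure 114 mm over their backs; the gripper's body (76 mm by 85 mm) begins 54 mm behind the grasp point. The pads swing forward as they close: fully open they stand 13 mm farther back than shut.
Start: joints at [-1.332, 0.276, 1.505, -0, 1.361, -0.121], TCP at [0.202, -0.538, 0.231] pointing down, gripper open.
Joint ranges: [-2.89, 2.89], [-0.75, 2.08], [0.22, 2.7], [-1.18, 4.32], [0.11, 2.71], [-2.7, 2.7]. Speed limits (rad/s): [2.57, 2.57, 3.14, 3.14, 3.14, 3.14].

## Interface

Orientations are given as a unit quaternion [w, x, y, z].
In Python, from rig import manip gives the robot as it stands.
- The arm moves only by the shell command python3 -m pendant 'ROWS' [FORCE]. ROWS is JSON, a list of rows, each an object of numbers: "dx", "dy", "dz": the shift along the tool's x, y, z in m; "rx", "ry", "rz": the turn, a rotation vector about the tool's x, y, z in degrees; "hand": the finger opening in m, from 0 to 0.0854. In form: [{"dx": .., "dy": .., "dz": .., "rx": .., "ry": .., "rz": .., "hand": ..}, ...]. A call has 1 to 12 rows; each row shifts and turns the commanded pose from where the row before left it, along the tool's axes as they then stand; what a row does not reach is not made up. A row lasts 1/12 s, in which the tool goes at most 41.7 mm and 7.16 degrees, less where a joint would pass 70% of its speed; a pose out of reach is approached as far as the arm can. A call is refused whole if a number of a shift passes 0.0417 or a number of a turn 7.16, either way. A call with a gripper value outside its range is refused whole. The fingers move at their own pace and stop on an object; FORCE is the grip in N (left out, the last holds). Time passes only in rows, so rows that do not move let the fingers close. It gives the time, the measured TCP pose, the force, the opening and the grip force at its end, in the units of the state.
- manip.get_state(): the state, without advancing time (a new reading comes with each control period).
- manip.get_image(name): name is "side" or "top" or "wrist"; returns a dict with "frame" (400x640x3 uint8, red, green, blue), "fx", "fy", "cx", "cy" (pixels), "position" and "attitude" of the camera in the world; the wrist camera has in their place "mount" (4x4, takes a point from camera to tool coordinates, whose origin is the TCP and whose axes are the flange's). Camera axes: x right, y up, looking along -z (the intrinsics and any distortion apply to the point x, -y, -z); pixel columns grow to the right and rows downward; lengths in m; the calibration is good to about 2 mm. A picture is of the moment at which its call begins: read the wrist's pose just before it. There is no depth.
- manip.sign_off(): hands the job in; it is judged then, once.
The state is a dict: "clock": time; "qpos": joint angles; "qd": joint speeds; "effort": joint torques, N m; "position": TCP position; "ee_rot": TCP orientation; "contact_force": force on the tool from outside, world axes, zero at the start; "moment": the same for the moment, N m; "width": finger opening in m; "gripper_force": force on a finger pad.
Only numpy, scipy, OpenCV 4.12 (cv2) and the standard library are available. Lean on these libraries where they do the work, as an engineer would, in place of code of your own. Each camera call takes 0.05 s, during which the arm holds its last target. There are 200 camera calls.

## Working session

There is one attempt and no reset: what is moved stays moved. The work goes in short steps, Python scripts to look and compute and a shell command to move; the robot and the scene stay as the last step left them, time stands still between calls to the robot, and variables do not carry over. Pictures are saved under pics/ and viewed, at most 10 in all, crops included, and the job is handed in when it is done.

```bash
mkdir -p pics; ls
python3 - <<'E'
from rig import manip
import cv2,numpy as np
s=manip.get_state(); print(s, manip.grasp_offset)
for n in ("side","top"):
    i=manip.get_image(n); cv2.imwrite(f"pics/{n}0.png",i["frame"][:,:,::-1])
    print(n,{k:np.round(v,4).tolist() if k!="frame" else 0 for k,v in i.items() if k!="frame"})
i=manip.get_image("wrist"); print({k:v for k,v in i.items() if k!="frame"})
E
```

```text
pics
{'clock': 0.0, 'qpos': array([-1.33201511e+00,  2.76592236e-01,  1.50614381e+00, -7.32169280e-06,
        1.36069668e+00, -1.20981860e-01]), 'qd': array([ 0.00011812,  0.0010269 ,  0.00030287,  0.00068568, -0.00017596,
       -0.00018994]), 'effort': array([ 4.67852624e-04, -4.16770756e+01, -2.45806789e+01,  4.22354606e-05,
        1.09406852e-02,  7.33220418e-08]), 'position': array([ 0.20230533, -0.53766561,  0.23043703]), 'ee_rot': array([-9.18229187e-04,  9.83864340e-01,  1.78913705e-01, -5.77318934e-05]), 'contact_force': array([-0.14189636,  0.66325925,  0.52503013]), 'moment': array([-0.02250132,  0.00967853, -0.01660009]), 'gripper_force': 0.0, 'width': 0.08558237957382973} -0.0187
side {'fx': 371.2948, 'fy': 371.2948, 'cx': 316.5356, 'cy': 194.8745, 'position': [0.0947, 0.5278, 0.6176], 'attitude': [-0.2485, -0.1424, 0.442, 0.8501]}
top {'fx': 452.0237, 'fy': 452.0237, 'cx': 316.3674, 'cy': 205.1408, 'position': [0.3698, -0.0361, 1.2433], 'attitude': [0.7147, 0.0351, -0.0391, -0.6975]}
{'fx': 341.6520657726576, 'fy': 341.6520657726576, 'cx': 323.63146571845414, 'cy': 193.07407066956588, 'mount': array([[-1.02228088e-04,  9.58545756e-01,  2.84938629e-01,
         7.25755886e-02],
       [ 9.99999843e-01, -5.88304440e-05,  5.56680379e-04,
        -6.29795906e-04],
       [ 5.50366681e-04,  2.84938641e-01, -9.58545600e-01,
        -1.42334995e-01],
       [ 0.00000000e+00,  0.00000000e+00,  0.00000000e+00,
         1.00000000e+00]])}
```

View pics/side0.png

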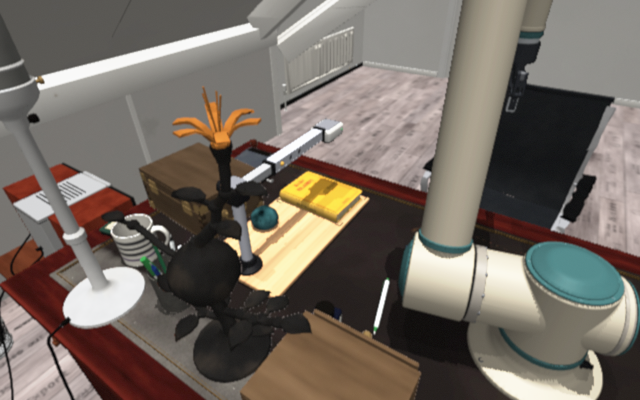

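View pics/top0.png

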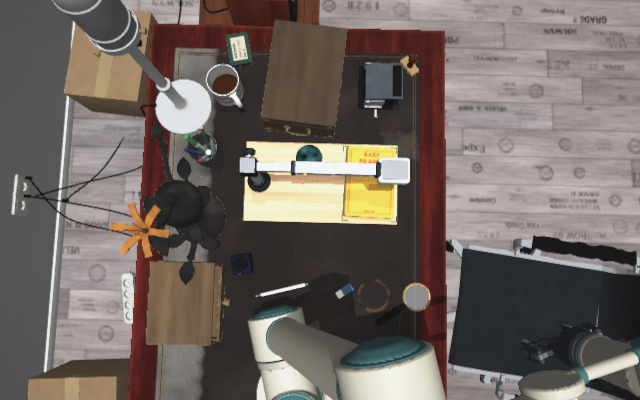

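The side view shows the boom running from the clamp at about (240,185) to the camera head at (328,130), with an orange dot near (282,163) that may be the button. The top view shows the boom from the clamp at (248,163), past a black collar at (292,167), to the head at (395,170). Next I'll measure the boom by its edges in the top view and check the dot in the side view.

```bash
cat > h.py <<'E'
import numpy as np
from scipy.spatial.transform import Rotation as R
def rot(q): return R.from_quat([q[1],q[2],q[3],q[0]]).as_matrix()
def campose(i,s=None):
    if "mount" in i:
        T=np.eye(4);T[:3,:3]=rot(s["ee_rot"]);T[:3,3]=s["position"]
        M=T@i["mount"];return M[:3,3],M[:3,:3]
    return np.array(i["position"]),rot(i["attitude"])
def ray(i,u,v,s=None):
    p,A=campose(i,s)
    d=A@np.array([(u-i["cx"])/i["fx"],-(v-i["cy"])/i["fy"],-1.]);return p,d/np.linalg.norm(d)
def plane(i,u,v,z,s=None):
    p,d=ray(i,u,v,s);return p+d*(z-p[2])/d[2]
def proj(i,P,s=None):
    p,A=campose(i,s);c=A.T@(np.array(P)-p)
    return i["cx"]-i["fx"]*c[0]/c[2], i["cy"]+i["fy"]*c[1]/c[2]
E
python3 - <<'E'
from rig import manip
import cv2,numpy as np
from h import *
t=manip.get_image("top");f=t["frame"]
c=cv2.resize(f[145:190,235:415],None,fx=4.4,fy=4.4,interpolation=cv2.INTER_CUBIC)
s=manip.get_image("side");c2=cv2.resize(s["frame"][115:195,225:355],None,fx=6,fy=6,interpolation=cv2.INTER_CUBIC)[:, :780]
im=np.zeros((200+390,792,3),np.uint8);im[:198]=c[:198,:792]
c2=cv2.resize(c2,(636,390));im[200:,:636]=c2
cv2.imwrite("pics/crops.png",im[:,:,::-1])
g=f.astype(int)
for u in (270,282,305,320,335,345):
    print(u,[tuple(g[v,u]) [0:3:2] for v in range(158,182)])
print("row168",[(u,g[168,u].mean().round()) for u in range(284,302)])
for uv in ((240,163),(256,163),(292,167),(305,168),(340,169)): print(uv,plane(t,*uv,.233).round(4))
for uv in ((244,222),(398,224)): print("base",plane(t,*uv,.016).round(4))
o=s["frame"].astype(int);m=(o[:,:,0]-o[:,:,2]>60)
ys,xs=np.nonzero(m[150:172,270:295]);print(list(zip(xs+270,ys+150)))
E
```

```text
270 [(np.int64(244), np.int64(208)), (np.int64(244), np.int64(196)), (np.int64(244), np.int64(195)), (np.int64(239), np.int64(181)), (np.int64(231), np.int64(217)), (np.int64(244), np.int64(246)), (np.int64(244), np.int64(246)), (np.int64(244), np.int64(246)), (np.int64(244), np.int64(246)), (np.int64(244), np.int64(246)), (np.int64(244), np.int64(246)), (np.int64(244), np.int64(246)), (np.int64(228), np.int64(234)), (np.int64(102), np.int64(95)), (np.int64(204), np.int64(144)), (np.int64(235), np.int64(164)), (np.int64(185), np.int64(113)), (np.int64(178), np.int64(109)), (np.int64(156), np.int64(97)), (np.int64(114), np.int64(74)), (np.int64(101), np.int64(67)), (np.int64(86), np.int64(57)), (np.int64(98), np.int64(67)), (np.int64(126), np.int64(88))]
282 [(np.int64(244), np.int64(213)), (np.int64(244), np.int64(213)), (np.int64(244), np.int64(210)), (np.int64(244), np.int64(209)), (np.int64(243), np.int64(228)), (np.int64(241), np.int64(244)), (np.int64(244), np.int64(246)), (np.int64(244), np.int64(246)), (np.int64(244), np.int64(246)), (np.int64(244), np.int64(246)), (np.int64(2
[... 3933 characters left out ...]
0, np.float64(245.0)), (301, np.float64(245.0))]
(240, 163) [0.5681 0.1347 0.233 ]
(256, 163) [0.569  0.0985 0.233 ]
(292, 167) [0.5619 0.0167 0.233 ]
(305, 168) [ 0.5603 -0.0129  0.233 ]
(340, 169) [ 0.56   -0.0922  0.233 ]
base [0.4483 0.1538 0.016 ]
base [ 0.4531 -0.265   0.016 ]
[(np.int64(271), np.int64(150)), (np.int64(281), np.int64(161)), (np.int64(282), np.int64(161)), (np.int64(281), np.int64(162)), (np.int64(282), np.int64(162)), (np.int64(283), np.int64(162)), (np.int64(280), np.int64(163)), (np.int64(281), np.int64(163)), (np.int64(282), np.int64(163)), (np.int64(283), np.int64(163)), (np.int64(281), np.int64(164)), (np.int64(282), np.int64(164)), (np.int64(283), np.int64(164))]
```

View pics/crops.png

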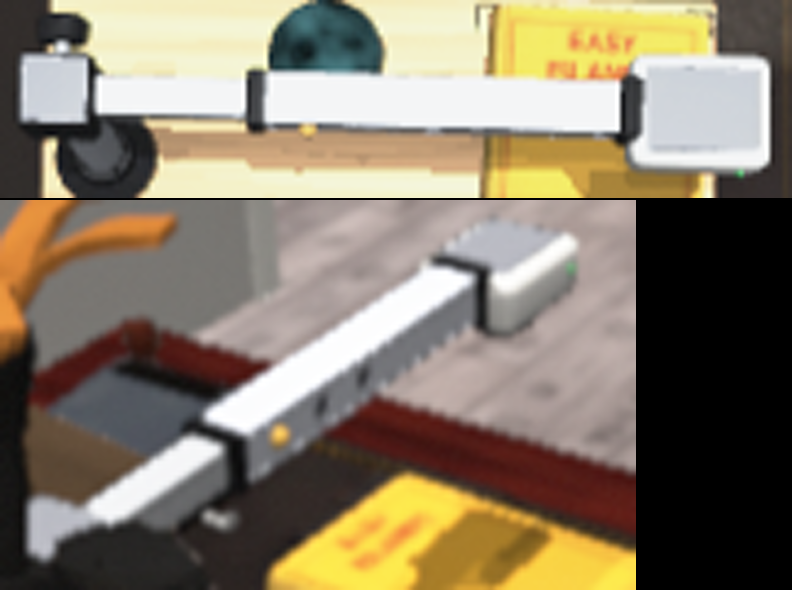

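The top crop shows the button at about (305,174.5) px, just below the boom edge and right of the collar. The side crop shows it at (282,163), with the two further holes beyond it. Now I'll triangulate the button and fit the boom's direction.

Run:
```python
from rig import manip
import cv2,numpy as np
from h import *
t=manip.get_image("top");s=manip.get_image("side")
def brass(f,a):
    h=f.astype(int)
    y0,y1,x0,x1=a;g=h[y0:y1,x0:x1];w=np.clip(g[:,:,0]-g[:,:,2]-70,0,None)
    yy,xx=np.mgrid[y0:y1,x0:x1];return (w*xx).sum()/w.sum(),(w*yy).sum()/w.sum()
b2=brass(s["frame"],(159,167,278,286))
g=t["frame"].astype(int)[172:178,300:311];print((g[:,:,0]-g[:,:,2]))
for b1 in ((304.5,174.2),(305,174)):
    p,d=ray(t,*b1);q,e=ray(s,*b2)
    k=np.linalg.lstsq(np.c_[d,-e],q-p,rcond=None)[0];A=p+k[0]*d;B=q+k[1]*e
    print(b1,b2,A.round(4),B.round(4))
G=t["frame"].astype(float).mean(2)
up=[];lo=[]
for u in range(298,372):
    c=G[:,u];
    if 322<=u<343 or u>346:
        v=np.arange(157,167);k=np.nonzero(c[v]<230)[0].max();a=v[k];
        b=np.nonzero(c[168:180]<225)[0].min()+168
        # subpixel threshold crossing bottom at 170
        lo.append(plane(t,u,b-1+(c[b-1]-180)/max(c[b-1]-c[b],1) ,.233)); 
        up.append(plane(t,u,a+(180-c[a])/max(c[a+1]-c[a],1) if c[a]<180 else a-.5,.233))
for e in (np.array(up),np.array(lo)):
    f=np.polyfit(e[:,1],e[:,0],1);print("slope deg",np.degrees(np.arctan(f[0])),"x at y=-.012",np.polyval(f,-.012),np.std(e[:,0]-np.polyval(f,e[:,1])))
for u in (290.6,294.8): print("collar",plane(t,u,167,.235))
a=[plane(t,u,next(v for v in range(232,210,-1) if G[v,u]>120)+.5,.016) for u in list(range(262,342,4))]
a=np.array(a);f=np.polyfit(a[:,1],a[:,0],1);print("base edge deg",np.degrees(np.arctan(f[0])),np.polyval(f,-.012))
st=manip.get_state();print(R.from_quat(np.roll(st["ee_rot"],-1)).as_matrix().round(4))
```

```text
[[ -6  -5  -5  -5  -1  -3  -4  -5  -5  -6  -5]
 [ -7  -7   4  60  76  73  53  -3  -9  -9  -9]
 [ 33  33  45 113 122 119 112  25  21  21  21]
 [ 76  75  75  83 114 114  90  62  62  63  62]
 [ 74  74  74  74  69  66  74  74  74  74  74]
 [ 74  75  75  75  75  75  74  74  74  73  74]]
(304.5, 174.2) (np.float64(281.81075697211156), np.float64(162.69521912350598)) [ 0.5484 -0.0118  0.2197] [ 0.5489 -0.0114  0.2198]
(305, 174) (np.float64(281.81075697211156), np.float64(162.69521912350598)) [ 0.549  -0.0129  0.2189] [ 0.5497 -0.0124  0.2191]Traceback (most recent call last):
  File "<stdin>", line 20, in <module>
    return umr_maximum(a, axis, None, out, keepdims, initial, where)
ValueError: zero-size array to reduction operation maximum which has no identity
```

Run:
```python
from rig import manip
import cv2,numpy as np
from h import *
t=manip.get_image("top");G=t["frame"].astype(float).mean(2)
up=[];lo=[];bs=[]
for u in range(322,341):
    c=G[:,u];v=np.arange(155,168);k=v[np.argmax(np.diff(c[v]))]
    d=np.abs(np.diff(c[155:168]));up.append(plane(t,u,155.5+(d[3:]*np.arange(3,12)).sum()/d[3:].sum(),.233))
    d=np.abs(np.diff(c[169:176]));d=np.where(np.diff(c[169:176])<0,d,0);lo.append(plane(t,u,169.5+(d*np.arange(6)).sum()/d.sum(),.233))
for u in range(262,342):
    d=np.clip(-np.diff(G[214:232,u]),0,None);bs.append(plane(t,u,214.5+np.argmax(d),.016))
for n,e in zip(("up","lo","base"),map(np.array,(up,lo,bs))):
    f=np.polyfit(e[:,1],e[:,0],1);print(n,np.degrees(np.arctan(f[0])),np.polyval(f,-.012),np.std(e[:,0]-np.polyval(f,e[:,1])))
# long boom line: lower edges at u=300 and u=370
for u in (300,312,330,360,370):
    d=np.clip(-np.diff(G[168:178,u]),0,None);print(u,168.5+(d*np.arange(9)).sum()/d.sum(),plane(t,u,168.5+(d*np.arange(9)).sum()/d.sum(),.233).round(4))
st=manip.get_state();print(rot(st["ee_rot"]).round(4))
```

```text
up -0.2823466668016934 0.5770011747941883 0.0007104181565526324
lo -0.8847244770837446 0.5484907340316837 0.0001341073697615348
base 0.13417346438399494 0.4527706345083328 0.0007812833346288818
300 172.44565217391303 [ 0.5498 -0.0018  0.233 ]
312 172.5356234096692 [ 0.5503 -0.029   0.233 ]
330 173.40801886792454 [ 0.5493 -0.0698  0.233 ]
360 174.41294117647058 [ 0.5487 -0.1378  0.233 ]
370 174.664265129683 [ 0.5487 -0.1605  0.233 ]
[[ 9.36e-01  3.52e-01 -0.00e+00]
 [ 3.52e-01 -9.36e-01  1.00e-04]
 [ 0.00e+00 -1.00e-04 -1.00e+00]]
```

Button tip is near (0.549, -0.012, 0.220), the right height, and the boom lies along world y to within about 0.4°. I'll swing in an arc above the scene.

```bash
python3 -m pendant '[{"dz":-0.035},{"dz":-0.035},{"dz":-0.03},{"dx":0.02,"dy":-0.0003,"rz":-2},{"dx":0.0401,"dy":-0.0014,"rz":-4},{"dx":0.0401,"dy":-0.0014,"rz":-4},{"dx":0.0401,"dy":-0.0014,"rz":-4},{"dx":0.0401,"dy":-0.0014,"rz":-4},{"dx":0.0401,"dy":-0.0014,"rz":-4},{"dx":0.0401,"dy":-0.0014,"rz":-4},{"dx":0.0401,"dy":-0.0014,"rz":-4},{"dx":0.0401,"dy":-0.0014,"rz":-4}]' 22
python3 -m pendant '[{"dx":0.0401,"dy":-0.0014,"rz":-4},{"dx":0.0401,"dy":-0.0014,"rz":-4},{"dx":0.0401,"dy":-0.0014,"rz":-4},{"dx":0.0401,"dy":-0.0014,"rz":-4},{"dx":0.0401,"dy":-0.0014,"rz":-4},{"dx":0.0401,"dy":-0.0014,"rz":-4},{"dx":0.0401,"dy":-0.0014,"rz":-4},{"dx":0.02,"dy":-0.0005,"rz":-3},{},{}]'
```

```text
invalid input
invalid input
```

```bash
python3 -m pendant '[{"dx":0,"dy":0,"dz":-0.035,"rx":0,"ry":0,"rz":0,"hand":0.085}]' ; python3 -m pendant '[{"dx":0,"dy":0,"dz":-0.035,"rx":0,"ry":0,"rz":0,"hand":0.085}]' 22;  python3 -m pendant '[{"dz":-0.03}]'
```

```text
clock: 0.48
position: [0.2013, -0.5339, 0.2598]
ee_rot: [-0.008, 0.984, 0.179, -0.0]
contact_force: [-0.1, -0.3, -1.3]
width: 0.0849
gripper_force: 0.0
clock: 0.57
position: [0.202, -0.5366, 0.2997]
ee_rot: [-0.003, 0.984, 0.179, -0.0]
contact_force: [-1.3, -1.9, 0.2]
width: 0.0853
gripper_force: 0.0invalid input
```

```bash
python3 -m pendant '[{"dx":0,"dy":0,"dz":-0.03,"rx":0,"ry":0,"rz":0,"hand":0.085},{"dx":0.02,"dy":-0.0003,"dz":0,"rx":0,"ry":0,"rz":-2,"hand":0.085},{"dx":0.0401,"dy":-0.0014,"dz":0,"rx":0,"ry":0,"rz":-4,"hand":0.085},{"dx":0.0401,"dy":-0.0014,"dz":0,"rx":0,"ry":0,"rz":-4,"hand":0.085},{"dx":0.0401,"dy":-0.0014,"dz":0,"rx":0,"ry":0,"rz":-4,"hand":0.085},{"dx":0.0401,"dy":-0.0014,"dz":0,"rx":0,"ry":0,"rz":-4,"hand":0.085},{"dx":0.0401,"dy":-0.0014,"dz":0,"rx":0,"ry":0,"rz":-4,"hand":0.085},{"dx":0.0401,"dy":-0.0014,"dz":0,"rx":0,"ry":0,"rz":-4,"hand":0.085},{"dx":0.0401,"dy":-0.0014,"dz":0,"rx":0,"ry":0,"rz":-4,"hand":0.085},{"dx":0.0401,"dy":-0.0014,"dz":0,"rx":0,"ry":0,"rz":-4,"hand":0.085}]' 22
python3 -m pendant '[{"dx":0.0401,"dy":-0.0014,"dz":0,"rx":0,"ry":0,"rz":-4,"hand":0.085},{"dx":0.0401,"dy":-0.0014,"dz":0,"rx":0,"ry":0,"rz":-4,"hand":0.085},{"dx":0.0401,"dy":-0.0014,"dz":0,"rx":0,"ry":0,"rz":-4,"hand":0.085},{"dx":0.0401,"dy":-0.0014,"dz":0,"rx":0,"ry":0,"rz":-4,"hand":0.085},{"dx":0.0401,"dy":-0.0014,"dz":0,"rx":0,"ry":0,"rz":-4,"hand":0.085},{"dx":0.0401,"dy":-0.0014,"dz":0,"rx":0,"ry":0,"rz":-4,"hand":0.085},{"dx":0.0401,"dy":-0.0014,"dz":0,"rx":0,"ry":0,"rz":-4,"hand":0.085},{"dx":0.02,"dy":-0.0005,"dz":0,"rx":0,"ry":0,"rz":-3,"hand":0.085},{"dx":0,"dy":0,"dz":0,"rx":0,"ry":0,"rz":0,"hand":0.085},{"dx":0,"dy":0,"dz":0,"rx":0,"ry":0,"rz":0,"hand":0.085},{"dx":0,"dy":0,"dz":0,"rx":0,"ry":0,"rz":0,"hand":0.085}]'
python3 - <<'E'
from rig import manip
import cv2
from h import *
s=manip.get_state();i=manip.get_image("wrist");cv2.imwrite("pics/w1.png",i["frame"][:,:,::-1])
print(s["position"],rot(s["ee_rot"]).round(4)); 
for P in ((.549,-.012,.22),(.565,-.112,.233),(.551,-.012,.233),(.577,-.012,.233)):print(P,proj(i,P,s))
E
```

```text
clock: 1.4
position: [0.4701, -0.3318, 0.3311]
ee_rot: [0.0, 0.888, 0.46, 0.0]
contact_force: [1.0, -0.6, 0.1]
width: 0.0853
gripper_force: 0.0
clock: 2.32
position: [0.5721, -0.0549, 0.3313]
ee_rot: [0.0, 0.734, 0.679, -0.0]
contact_force: [-0.1, 0.2, -0.3]
width: 0.085
gripper_force: 0.0
[ 0.57210716 -0.05492129  0.33128259] [[ 7.72e-02  9.97e-01 -1.00e-04]
 [ 9.97e-01 -7.72e-02 -1.10e-03]
 [-1.10e-03  0.00e+00 -1.00e+00]]
(0.549, -0.012, 0.22) (np.float64(288.28173725544946), np.float64(136.878942426698))
(0.565, -0.112, 0.233) (np.float64(320.5515993172427), np.float64(265.2727620911078))
(0.551, -0.012, 0.233) (np.float64(289.2719362525675), np.float64(139.02498951194036))
(0.577, -0.012, 0.233) (np.float64(326.2266653597919), np.float64(136.1439383984005))
```

View pics/w1.png

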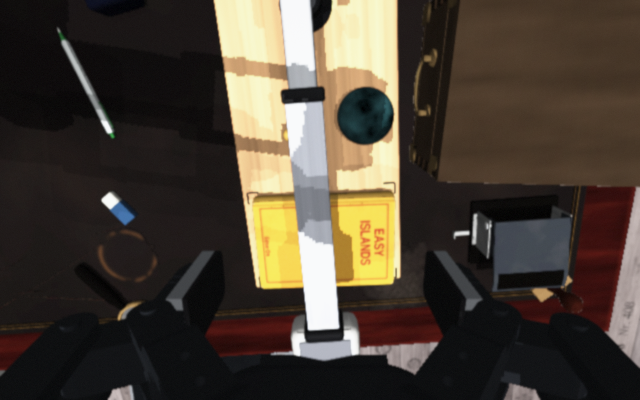

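The wrist view shows the button at about (285,132), beside the boom's left edge. The boom runs down from the collar at (303,96) to the head at (325,335). I'll refine with edge fits.

Run:
```python
from rig import manip
import cv2
from h import *
s=manip.get_state();i=manip.get_image("wrist");f=i["frame"].astype(int)
g=f[122:144,278:296];print(g[:,:,0]-g[:,:,2])
G=f.mean(2);B=f[:,:,2]
L=[];Rr=[]
for v in list(range(110,122))+list(range(142,185,2))+list(range(205,280,3)):
    row=B[v].astype(float);c=int(305+(v-100)*.078);
    d=np.diff(row[c-30:c-5]);k=np.argmax(d);L.append(plane(i,c-30+k+.5,v,.233,s))
    d=-np.diff(row[c+5:c+32]);k=np.argmax(d);Rr.append(plane(i,c+5+k+.5,v,.233,s))
for e in map(np.array,(L,Rr)):
    m=np.abs(e[:,0]-np.median(e[:,0]))<.006;e=e[m];F=np.polyfit(e[:,1],e[:,0],1);print(np.degrees(np.arctan(F[0])),np.polyval(F,-.01),np.polyval(F,-.11),len(e))
print([int(x) for x in G[80:112,303]])
for v in (89.5,101.5):print("collar",v,plane(i,303,v,.235,s))
```

```text
[[ 65  67  69  71  71  71  78  79  38   0  -1  -2  -2  -2  -2  -2  -2  -2]
 [ 66  66  71  80  83  83  87  78  30  -1  -1  -2  -2  -2  -2  -1  -1  -2]
 [ 65  67  73  87  84  82  81  73  27  -2  -2  -2  -2  -1  -1  -2  -2  -2]
 [ 65  66  72  85  83  79  79  72  31  -2  -2  -2  -2  -2  -2  -2  -2  -2]
 [ 65  65  67  77  85  80  78  74  36  -2  -2  -2  -2  -2  -2  -2  -2  -2]
 [ 66  65  66  76  86  81  79  75  39  -1  -2  -2  -2  -2  -2  -2  -2  -2]
 [ 66  66  70  77  85  79  81  83  55   7  -2  -2  -2  -2  -2  -1  -2  -2]
 [ 66  68  76  85  83  81  88 102  87  28   0  -1  -2  -2  -2  -2  -2  -2]
 [ 66  68  80  85  81  84 104 122 111  46   1  -1  -2  -2  -2  -2  -2  -2]
 [ 66  66  76  84  82  94 121 133 123  54   2  -1  -2  -1  -2  -1  -2  -2]
 [ 66  65  73  85  85 107 133 133 124  60   2  -1  -2  -2  -2  -2  -1  -2]
 [ 67  64  73  85  87 117 136 132 122  64   3  -1  -1  -2  -2  -2  -2  -2]
 [ 66  66  72  85  89 119 135 130 123  71   5  -1  -2  -2  -2  -2  -2  -1]
 [ 67  66  73  85  87 115 135 132 125  75   6  -2  -2  -1  -2  -2  -2  -2]
 [ 66  66  74  84  84 105 132 133 128  83   9  -1 
[... 214 characters left out ...]
00  32  -1  -1  -1  -2  -2  -2  -2]
 [ 72  71  71  77  84  79  79  84  93  83  30  -1  -1  -2  -2  -2  -1  -2]
 [ 85  83  83  85  83  80  78  80  80  70  27  -1  -2  -2  -2  -2  -2  -2]
 [ 82  82  83  83  80  79  80  78  78  71  32   0  -1  -2  -2  -2  -2  -2]
 [ 76  78  80  79  78  79  79  80  78  74  36   0  -1  -2  -2  -2  -2  -2]]
0.31056050077774033 0.5503788541689315 0.5498368185341205 51
-0.1038523855122159 0.5756096317522075 0.5757908885570314 59
[180, 181, 180, 180, 179, 172, 137, 71, 29, 25, 25, 26, 24, 24, 22, 25, 26, 38, 48, 45, 47, 113, 213, 246, 250, 250, 250, 250, 249, 244, 233, 229]
collar 89.5 [0.56389582 0.01990915 0.235     ]
collar 101.5 [0.56315727 0.01219615 0.235     ]
```

Boom axis x = 0.563, button y = -0.010; the collar edge at 0.012 agrees with the 22 mm given. Aligning and descending to TCP (0.563, -0.010, 0.198).

```bash
python3 -m pendant '[{"dx":0,"dy":0,"dz":0,"rx":0,"ry":0,"rz":-4.4,"hand":0.085},{"dx":0.0225,"dy":-0.0045,"dz":0,"rx":0,"ry":0,"rz":0,"hand":0.085},{"dx":0.0225,"dy":-0.0045,"dz":0,"rx":0,"ry":0,"rz":0,"hand":0.085},{"dx":0,"dy":0,"dz":0,"rx":0,"ry":0,"rz":0,"hand":0.085},{"dx":0,"dy":0,"dz":0.033,"rx":0,"ry":0,"rz":0,"hand":0.085},{"dx":0,"dy":0,"dz":0.03,"rx":0,"ry":0,"rz":0,"hand":0.085},{"dx":0,"dy":0,"dz":0.03,"rx":0,"ry":0,"rz":0,"hand":0.085},{"dx":0,"dy":0,"dz":0.025,"rx":0,"ry":0,"rz":0,"hand":0.085},{"dx":0,"dy":0,"dz":0.015,"rx":0,"ry":0,"rz":0,"hand":0.085},{"dx":0,"dy":0,"dz":0,"rx":0,"ry":0,"rz":0,"hand":0.06},{"dx":0,"dy":0,"dz":0,"rx":0,"ry":0,"rz":0,"hand":0.05},{"dx":0,"dy":0,"dz":0,"rx":0,"ry":0,"rz":0,"hand":0.045}]' 22
python3 - <<'E'
from rig import manip
import cv2
from h import *
s=manip.get_state();i=manip.get_image("wrist")
print(s["position"],s["contact_force"],s["width"],rot(s["ee_rot"]).round(4))
j=manip.get_image("side");c=cv2.resize(j["frame"][115:195,225:355],None,fx=3.6,fy=3.6,interpolation=cv2.INTER_CUBIC)
im=np.zeros((400+288,640,3),np.uint8)
im=np.vstack([i["frame"][:300],np.pad(c,((0,0),(0,640-c.shape[1]),(0,0)))])
cv2.imwrite("pics/w2.png",im[:,:,::-1])
for P in ((.5485,-.010,.22),(.55,-.010,.233)):print(P,proj(i,P,s))
E
```

```text
clock: 3.42
position: [0.5642, -0.0103, 0.1996]
ee_rot: [0.001, 0.707, 0.707, 0.001]
contact_force: [0.4, 0.1, 0.3]
width: 0.0514
gripper_force: 0.0
[ 0.56423568 -0.01029979  0.19955819] [0.42617187 0.07946602 0.27257685] 0.05135674339553144 [[ 1.0e-03  1.0e+00  2.4e-03]
 [ 1.0e+00 -1.0e-03 -7.0e-04]
 [-7.0e-04  2.4e-03 -1.0e+00]]
(0.5485, -0.01, 0.22) (np.float64(285.04734743760037), np.float64(280.4132441978173))
(0.55, -0.01, 0.233) (np.float64(285.37102866936664), np.float64(299.2251325067758))
```

View pics/w2.png

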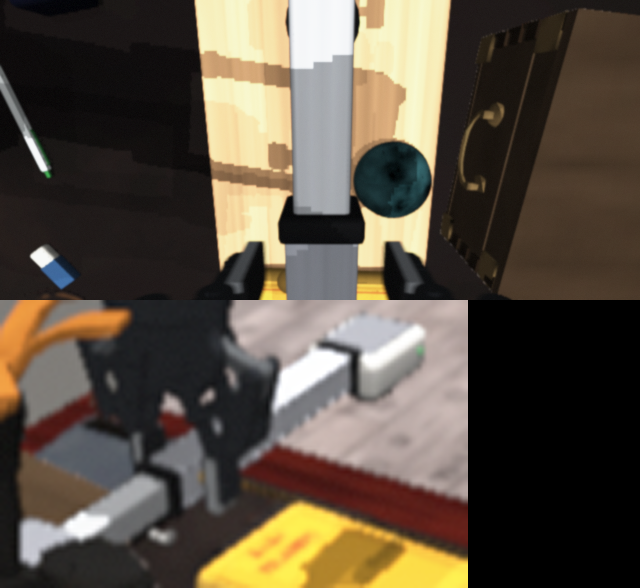

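The wrist view shows the boom's edges at columns 286 and 357, about 1 mm left of the finger centre, with the collar's lower edge near row 243. The side view shows the finger just in front of the button. I'll check the y position once more from the full frame.

Run:
```python
from rig import manip
import cv2
from h import *
s=manip.get_state();i=manip.get_image("wrist");f=i["frame"].astype(int)
g=f[255:330:3,262:296:2];print(np.array2string(g[:,:,0]-g[:,:,2],max_line_width=150))
G=f.mean(2);print([int(x) for x in G[205:262,320]])
for v in (225,243,246):print(v,plane(i,320,v,.235,s).round(4),plane(i,320,v,.22,s).round(4))
c=cv2.resize(i["frame"][220:360,220:420],None,fx=3,fy=3);cv2.imwrite("pics/w3.png",c[:,:,::-1])
```

```text
[[ -4  -1  -3   1  -1   4  76  67  65  67  67  64  -7 -10 -11 -12 -11]
 [ -2  -1  -2  -1  -2   2  67  68  67  69  67  69  -3  -9  -8 -10 -10]
 [ -1  -1  -2  -1   0   0  66  68  66  67  68  72  -3  -9  -9 -10 -11]
 [  0   0  -1   0  -1  -2  39  80  82  80  81  65  -6  -8  -8  -9 -10]
 [ -1   0  -3  -1  -1   0  24  58  61  61  61  47  -8  -9  -9  -9 -11]
 [  1  -1  -1  -2  -1   0  17  52  53  52  49  32  -7 -10 -10  -9 -10]
 [ -1  -1  -1  -1  -2  -1  27  72  72  59  59  49  -4  -9  -9  -9 -10]
 [  0  -1  -1   0   0  -1  34  87  66  61  67  58  -2 -10 -10  -9  -9]
 [ -1  -1  -1   1  -2   0  42  86  63  69  72  65   3 -10 -10 -10 -10]
 [  0  -3   2  -2   0   2  91 127  71  74  77  71   4  -9 -10 -10 -10]
 [  0   1  -1   0   0  11 128 143  78  74  78  74   5  -9 -10  -9 -10]
 [  1   0  -2  -1   0  60 155 162 136  73  73  74   9 -10  -9 -10 -10]
 [  0  -2  -1   1   4 111 163 165 165 149  97  70   6  -9  -9 -11 -11]
 [  0  -3  -1  -2  33 162 165 164 164 165 163 162  57  -9  -8 -10 -11]
 [  0  -1   1   0  93 162 165 162 163 162 163 164  78  -9  -9 -10 -10]
 [ -2   0   0  12 147 160 163 164 1
[... 376 characters left out ...]
4  -9 -10 -10]
 [  1  49 154 152 152 153 163 162 163 163 164 163 140  -1 -11 -10 -10]
 [  1 100 151 151 153 155 162 163 163 163 164 165 139  -1 -11 -10 -11]
 [ 18 153 153 154 153 155 162 165 164 164 165 164 149   3 -10  -9 -10]
 [ 76 154 152 154 153 155 163 163 163 163 163 163 151   6 -10 -10  -9]]
[168, 168, 168, 167, 169, 169, 165, 152, 131, 102, 59, 20, 8, 8, 8, 11, 10, 12, 14, 14, 14, 16, 15, 13, 13, 16, 16, 15, 13, 12, 13, 11, 13, 12, 13, 12, 13, 9, 18, 49, 91, 116, 121, 122, 122, 121, 122, 122, 121, 122, 121, 122, 122, 122, 121, 121, 122]
225 [0.5629 0.0202 0.235 ] [0.5627 0.0141 0.22  ]
243 [0.5628 0.0136 0.235 ] [0.5627 0.0066 0.22  ]
246 [0.5628 0.0124 0.235 ] [0.5627 0.0053 0.22  ]
```

View pics/w3.png

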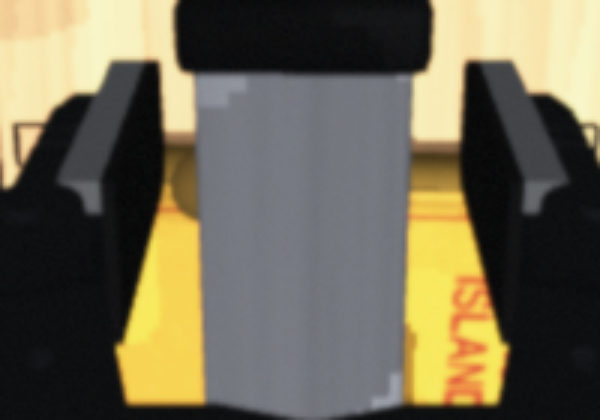

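The button shows as the dark dome at full-frame (282,282), against a prediction of (285,280), so y is right to about 1 mm and the pad faces it. Closing gently.

```bash
python3 -m pendant '[{"dx":0,"dy":-0.0008,"dz":0,"rx":0,"ry":0,"rz":0,"hand":0.042},{"dx":0,"dy":0,"dz":0,"rx":0,"ry":0,"rz":0,"hand":0.036},{"dx":0,"dy":0,"dz":0,"rx":0,"ry":0,"rz":0,"hand":0.034},{"dx":0,"dy":0,"dz":0,"rx":0,"ry":0,"rz":0,"hand":0.032},{"dx":0,"dy":0,"dz":0,"rx":0,"ry":0,"rz":0,"hand":0.031},{"dx":0,"dy":0,"dz":0,"rx":0,"ry":0,"rz":0,"hand":0.030},{"dx":0,"dy":0,"dz":0,"rx":0,"ry":0,"rz":0,"hand":0.029},{"dx":0,"dy":0,"dz":0,"rx":0,"ry":0,"rz":0,"hand":0.028},{"dx":0,"dy":0,"dz":0,"rx":0,"ry":0,"rz":0,"hand":0.028}]' 22
```

```text
clock: 4.32
position: [0.5621, -0.0091, 0.1984]
ee_rot: [-0.0, 0.707, 0.707, -0.0]
contact_force: [-2.7, 0.5, 3.0]
width: 0.028
gripper_force: 2.2
```

```bash
python3 -m pendant '[{"dx":0,"dy":0,"dz":0,"rx":0,"ry":0,"rz":0,"hand":0.026},{"dx":0,"dy":0,"dz":0,"rx":0,"ry":0,"rz":0,"hand":0.024},{"dx":0,"dy":0,"dz":0,"rx":0,"ry":0,"rz":0,"hand":0.022},{"dx":0,"dy":0,"dz":0,"rx":0,"ry":0,"rz":0,"hand":0.02},{"dx":0,"dy":0,"dz":0,"rx":0,"ry":0,"rz":0,"hand":0.02}]' 22
```

```text
clock: 4.73
position: [0.5632, -0.0092, 0.1986]
ee_rot: [0.001, 0.707, 0.707, 0.001]
contact_force: [0.8, 0.9, 3.5]
width: 0.0259
gripper_force: 22.7
```

Width is 25.9 mm at 22.7 N, so the button is flush. Starting the drag inwards.

```bash
python3 -m pendant '[{"dx":0.0007,"dy":0,"dz":0,"rx":0,"ry":0,"rz":0,"hand":0.02},{"dx":0.0007,"dy":0,"dz":0,"rx":0,"ry":0,"rz":0,"hand":0.02},{"dx":0.0007,"dy":0,"dz":0,"rx":0,"ry":0,"rz":0,"hand":0.02},{"dx":0,"dy":0,"dz":0,"rx":0,"ry":0,"rz":0,"hand":0.02}]'
```

```text
clock: 5.07
position: [0.5632, -0.0089, 0.1986]
ee_rot: [0.002, 0.707, 0.707, -0.001]
contact_force: [1.8, -5.9, 2.2]
width: 0.0257
gripper_force: 22.7
```

```bash
python3 -m pendant '[{"dx":0.0008,"dy":0,"dz":0,"rx":0,"ry":0,"rz":0,"hand":0.02},{"dx":0.0008,"dy":0,"dz":0,"rx":0,"ry":0,"rz":0,"hand":0.02},{"dx":0.0008,"dy":0,"dz":0,"rx":0,"ry":0,"rz":0,"hand":0.02},{"dx":0,"dy":0,"dz":0,"rx":0,"ry":0,"rz":0,"hand":0.02}]'
```

```text
clock: 5.4
position: [0.5632, -0.0067, 0.1986]
ee_rot: [0.002, 0.707, 0.707, -0.001]
contact_force: [2.0, -5.5, 3.8]
width: 0.0255
gripper_force: 22.7
```

```bash
python3 -m pendant '[{"dx":0.0008,"dy":0,"dz":0,"rx":0,"ry":0,"rz":0,"hand":0.02},{"dx":0.0008,"dy":0,"dz":0,"rx":0,"ry":0,"rz":0,"hand":0.02},{"dx":0.0008,"dy":0,"dz":0,"rx":0,"ry":0,"rz":0,"hand":0.02},{"dx":0,"dy":0,"dz":0,"rx":0,"ry":0,"rz":0,"hand":0.02}]'; python3 -m pendant '[{"dx":0.0008,"dy":0,"dz":0,"rx":0,"ry":0,"rz":0,"hand":0.02},{"dx":0.0008,"dy":0,"dz":0,"rx":0,"ry":0,"rz":0,"hand":0.02},{"dx":0.0004,"dy":0,"dz":0,"rx":0,"ry":0,"rz":0,"hand":0.02},{"dx":0,"dy":0,"dz":0,"rx":0,"ry":0,"rz":0,"hand":0.02}]'
```

```text
clock: 5.73
position: [0.5632, -0.0055, 0.1986]
ee_rot: [0.003, 0.707, 0.707, -0.002]
contact_force: [0.4, -8.8, 2.5]
width: 0.0255
gripper_force: 22.5
clock: 6.07
position: [0.5632, -0.0046, 0.1986]
ee_rot: [0.004, 0.707, 0.707, -0.002]
contact_force: [0.3, -11.4, 2.6]
width: 0.0258
gripper_force: 22.1
```

```bash
cat > look.py <<'E'
from rig import manip
from h import *
s=manip.get_state();i=manip.get_image("wrist");G=i["frame"].astype(float).mean(2)
d=np.clip(np.diff(G[225:275,320]),0,None);m=d>8;e=225.5+(d*m*np.arange(49)).sum()/(d*m).sum()
t=manip.get_image("top");g=t["frame"].astype(float).mean(2)[166:170].mean(0)
print("collar row",e,"y",plane(i,320,e,.235,s)[1].round(4),"tcp",s["position"].round(4),"F",s["contact_force"].round(1),"rel",(plane(i,320,e,.235,s)-s["position"])[1].round(4))
E
python3 look.py; python3 -m pendant '[{"dx":0.0006,"dy":0,"dz":0,"rx":0,"ry":0,"rz":0,"hand":0.02},{"dx":0.0006,"dy":0,"dz":0,"rx":0,"ry":0,"rz":0,"hand":0.02},{"dx":0.0006,"dy":0,"dz":0,"rx":0,"ry":0,"rz":0,"hand":0.02},{"dx":0,"dy":0,"dz":0,"rx":0,"ry":0,"rz":0,"hand":0.02}]'; python3 look.py
```

```text
collar row 248.5704697986577 y 0.0178 tcp [ 0.5632 -0.0046  0.1986] F [  0.3 -11.4   2.6] rel 0.0224
clock: 6.5
position: [0.5632, -0.0023, 0.1986]
ee_rot: [0.003, 0.707, 0.707, -0.002]
contact_force: [0.7, -7.5, 3.2]
width: 0.0255
gripper_force: 22.0
collar row 248.69756838905775 y 0.02 tcp [ 0.5632 -0.0023  0.1986] F [ 0.7 -7.5  3.2] rel 0.0223
```

No slip (collar row unchanged), and the force has dropped past its peak. Sliding on.

```bash
python3 -m pendant '[{"dx":0.001,"dy":0,"dz":0,"rx":0,"ry":0,"rz":0,"hand":0.02},{"dx":0.0015,"dy":0,"dz":0,"rx":0,"ry":0,"rz":0,"hand":0.02},{"dx":0.0015,"dy":0,"dz":0,"rx":0,"ry":0,"rz":0,"hand":0.02},{"dx":0.0015,"dy":0,"dz":0,"rx":0,"ry":0,"rz":0,"hand":0.02},{"dx":0.0015,"dy":0,"dz":0,"rx":0,"ry":0,"rz":0,"hand":0.02},{"dx":0.0015,"dy":0,"dz":0,"rx":0,"ry":0,"rz":0,"hand":0.02},{"dx":0.0015,"dy":0,"dz":0,"rx":0,"ry":0,"rz":0,"hand":0.02},{"dx":0.0015,"dy":0,"dz":0,"rx":0,"ry":0,"rz":0,"hand":0.02},{"dx":0.001,"dy":0,"dz":0,"rx":0,"ry":0,"rz":0,"hand":0.02},{"dx":0,"dy":0,"dz":0,"rx":0,"ry":0,"rz":0,"hand":0.02},{"dx":0,"dy":0,"dz":0,"rx":0,"ry":0,"rz":0,"hand":0.02}]'; python3 look.py
```

```text
clock: 7.52
position: [0.5632, 0.012, 0.1986]
ee_rot: [0.002, 0.707, 0.707, -0.001]
contact_force: [1.1, -4.8, 3.0]
width: 0.026
gripper_force: 22.1
collar row 248.27399380804954 y 0.0343 tcp [0.5632 0.012  0.1986] F [ 1.1 -4.8  3. ] rel 0.0223
```

```bash
python3 -m pendant '[{"dx":0.001,"dy":0,"dz":0,"rx":0,"ry":0,"rz":0,"hand":0.02},{"dx":0.001,"dy":0,"dz":0,"rx":0,"ry":0,"rz":0,"hand":0.02},{"dx":0.001,"dy":0,"dz":0,"rx":0,"ry":0,"rz":0,"hand":0.02},{"dx":0.001,"dy":0,"dz":0,"rx":0,"ry":0,"rz":0,"hand":0.02},{"dx":0.001,"dy":0,"dz":0,"rx":0,"ry":0,"rz":0,"hand":0.02},{"dx":0.0005,"dy":0,"dz":0,"rx":0,"ry":0,"rz":0,"hand":0.02},{"dx":0,"dy":0,"dz":0,"rx":0,"ry":0,"rz":0,"hand":0.02}]'; python3 -m pendant '[{"dx":0.0004,"dy":0,"dz":0,"rx":0,"ry":0,"rz":0,"hand":0.02},{"dx":0.0004,"dy":0,"dz":0,"rx":0,"ry":0,"rz":0,"hand":0.02},{"dx":0,"dy":0,"dz":0,"rx":0,"ry":0,"rz":0,"hand":0.02}]'; python3 -m pendant '[{"dx":0.0004,"dy":0,"dz":0,"rx":0,"ry":0,"rz":0,"hand":0.02},{"dx":0.0004,"dy":0,"dz":0,"rx":0,"ry":0,"rz":0,"hand":0.02},{"dx":0,"dy":0,"dz":0,"rx":0,"ry":0,"rz":0,"hand":0.02}]'
```

```text
clock: 8.2
position: [0.5633, 0.0173, 0.1986]
ee_rot: [0.002, 0.707, 0.707, -0.001]
contact_force: [2.3, -5.6, 3.4]
width: 0.0257
gripper_force: 22.1
clock: 8.45
position: [0.5632, 0.0184, 0.1986]
ee_rot: [0.002, 0.707, 0.707, -0.001]
contact_force: [0.9, -5.6, 3.0]
width: 0.0258
gripper_force: 22.1
clock: 8.7
position: [0.5632, 0.0202, 0.1986]
ee_rot: [0.001, 0.707, 0.707, 0.0]
contact_force: [2.3, -2.0, 2.7]
width: 0.0259
gripper_force: 22.1
```

```bash
python3 -m pendant '[{"dx":0.0004,"dy":0,"dz":0,"rx":0,"ry":0,"rz":0,"hand":0.02},{"dx":0,"dy":0,"dz":0,"rx":0,"ry":0,"rz":0,"hand":0.02},{"dx":0,"dy":0,"dz":0,"rx":0,"ry":0,"rz":0,"hand":0.02}]'; python3 -m pendant '[{"dx":0.0004,"dy":0,"dz":0,"rx":0,"ry":0,"rz":0,"hand":0.02},{"dx":0,"dy":0,"dz":0,"rx":0,"ry":0,"rz":0,"hand":0.02},{"dx":0,"dy":0,"dz":0,"rx":0,"ry":0,"rz":0,"hand":0.02}]'
```

```text
clock: 8.95
position: [0.5633, 0.0225, 0.1986]
ee_rot: [0.0, 0.707, 0.707, 0.001]
contact_force: [4.8, 1.4, 1.6]
width: 0.0261
gripper_force: 22.2
clock: 9.2
position: [0.5633, 0.0226, 0.1986]
ee_rot: [0.0, 0.707, 0.707, 0.001]
contact_force: [5.6, 1.9, 3.2]
width: 0.026
gripper_force: 22.2
```

```bash
python3 -m pendant '[{"dx":0.0004,"dy":0,"dz":0,"rx":0,"ry":0,"rz":0,"hand":0.02},{"dx":0.0004,"dy":0,"dz":0,"rx":0,"ry":0,"rz":0,"hand":0.02},{"dx":0,"dy":0,"dz":0,"rx":0,"ry":0,"rz":0,"hand":0.02}]'; python3 look.py
python3 - <<'E'
from rig import manip
import cv2,numpy as np
a=manip.get_image("side")["frame"][115:195,225:355];b=manip.get_image("top")["frame"][145:190,235:365]
im=np.vstack([cv2.resize(x,None,fx=4.5,fy=4.5,interpolation=cv2.INTER_CUBIC) for x in (a,b)])
cv2.imwrite("pics/s4.png",im[:,:,::-1])
E
```

```text
clock: 9.45
position: [0.5633, 0.0227, 0.1986]
ee_rot: [0.001, 0.707, 0.707, 0.001]
contact_force: [5.8, -0.5, 2.7]
width: 0.0258
gripper_force: 22.2
collar row 248.04178674351584 y 0.0449 tcp [0.5633 0.0227 0.1986] F [ 5.8 -0.5  2.7] rel 0.0222
```

View pics/s4.png

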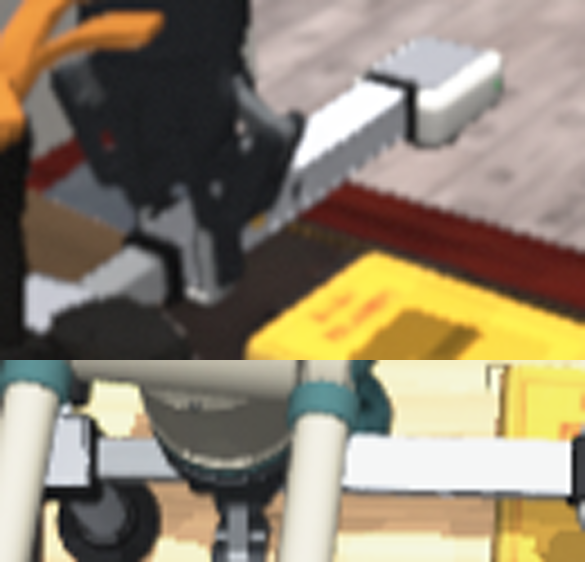

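The boom stopped dead at a slide of about 32 mm: 0.8 mm commanded moved it only 0.1 mm. The brass button shows at (258,222) in the side crop, beyond the finger. Now tugging outwards gently, aiming for about 12 N at the wrist.

```bash
python3 -m pendant '[{"dx":-0.0007,"dy":0,"dz":0,"rx":0,"ry":0,"rz":0,"hand":0.02},{"dx":-0.0007,"dy":0,"dz":0,"rx":0,"ry":0,"rz":0,"hand":0.02},{"dx":-0.0007,"dy":0,"dz":0,"rx":0,"ry":0,"rz":0,"hand":0.02},{"dx":-0.0007,"dy":0,"dz":0,"rx":0,"ry":0,"rz":0,"hand":0.02},{"dx":-0.0007,"dy":0,"dz":0,"rx":0,"ry":0,"rz":0,"hand":0.02},{"dx":0,"dy":0,"dz":0,"rx":0,"ry":0,"rz":0,"hand":0.02}]'; python3 -m pendant '[{"dx":-0.0005,"dy":0,"dz":0,"rx":0,"ry":0,"rz":0,"hand":0.02},{"dx":0,"dy":0,"dz":0,"rx":0,"ry":0,"rz":0,"hand":0.02},{"dx":0,"dy":0,"dz":0,"rx":0,"ry":0,"rz":0,"hand":0.02}]'
```

```text
clock: 10.15
position: [0.5632, 0.0225, 0.1986]
ee_rot: [-0.001, 0.707, 0.707, 0.003]
contact_force: [5.4, 8.1, 2.5]
width: 0.026
gripper_force: 22.2
clock: 10.4
position: [0.5633, 0.0224, 0.1986]
ee_rot: [-0.002, 0.707, 0.707, 0.003]
contact_force: [5.5, 9.4, 2.5]
width: 0.0261
gripper_force: 22.2
```

```bash
python3 -m pendant '[{"dx":-0.0005,"dy":0,"dz":0,"rx":0,"ry":0,"rz":0,"hand":0.02},{"dx":0,"dy":0,"dz":0,"rx":0,"ry":0,"rz":0,"hand":0.02},{"dx":0,"dy":0,"dz":0,"rx":0,"ry":0,"rz":0,"hand":0.02}]'; python3 -m pendant '[{"dx":-0.0004,"dy":0,"dz":0,"rx":0,"ry":0,"rz":0,"hand":0.02},{"dx":0,"dy":0,"dz":0,"rx":0,"ry":0,"rz":0,"hand":0.02},{"dx":0,"dy":0,"dz":0,"rx":0,"ry":0,"rz":0,"hand":0.02},{"dx":0,"dy":0,"dz":0,"rx":0,"ry":0,"rz":0,"hand":0.02}]'; python3 look.py
```

```text
clock: 10.65
position: [0.5632, 0.0224, 0.1986]
ee_rot: [-0.002, 0.707, 0.707, 0.004]
contact_force: [5.4, 9.7, 3.1]
width: 0.0255
gripper_force: 22.2
clock: 10.98
position: [0.5633, 0.0223, 0.1986]
ee_rot: [-0.002, 0.707, 0.707, 0.004]
contact_force: [5.7, 10.0, 4.0]
width: 0.0259
gripper_force: 22.2
collar row 247.02923976608187 y 0.0445 tcp [0.5633 0.0223 0.1986] F [ 5.7 10.   4. ] rel 0.0222
```

```bash
python3 -m pendant '[{"dx":-0.0006,"dy":0,"dz":0,"rx":0,"ry":0,"rz":0,"hand":0.02},{"dx":0,"dy":0,"dz":0,"rx":0,"ry":0,"rz":0,"hand":0.02},{"dx":0,"dy":0,"dz":0,"rx":0,"ry":0,"rz":0,"hand":0.02},{"dx":0,"dy":0,"dz":0,"rx":0,"ry":0,"rz":0,"hand":0.02}]';python3 -c "
from rig import manip
for k in range(4):
    s=manip.get_state();print(s['contact_force'].round(1),s['position'].round(4),s['clock']);manip.get_image('top')"
```

```text
clock: 11.42
position: [0.5632, 0.0222, 0.1985]
ee_rot: [-0.003, 0.707, 0.707, 0.004]
contact_force: [5.3, 12.6, 3.2]
width: 0.0259
gripper_force: 22.2
[ 5.3 12.6  3.2] [0.5632 0.0222 0.1985] 11.4167
[ 5.5 12.2  3. ] [0.5632 0.0223 0.1985] 11.4667
[ 6.3 11.2  3.7] [0.5633 0.0222 0.1986] 11.5167
[ 5.  12.6  4.1] [0.5632 0.0222 0.1985] 11.5667
```

About 12 N at the wrist, roughly 9 N on the button, and the boom holds still. Relaxing, then releasing and backing out.

```bash
python3 -m pendant '[{"dx":0.0012,"dy":0,"dz":0,"rx":0,"ry":0,"rz":0,"hand":0.02},{"dx":0.0012,"dy":0,"dz":0,"rx":0,"ry":0,"rz":0,"hand":0.02},{"dx":0.0012,"dy":0,"dz":0,"rx":0,"ry":0,"rz":0,"hand":0.02},{"dx":0.001,"dy":0,"dz":0,"rx":0,"ry":0,"rz":0,"hand":0.02},{"dx":0,"dy":0,"dz":0,"rx":0,"ry":0,"rz":0,"hand":0.02}]'; python3 -m pendant '[{"dx":0,"dy":0,"dz":0,"rx":0,"ry":0,"rz":0,"hand":0.03},{"dx":0,"dy":0,"dz":0,"rx":0,"ry":0,"rz":0,"hand":0.045},{"dx":0,"dy":0,"dz":0,"rx":0,"ry":0,"rz":0,"hand":0.065},{"dx":0,"dy":0,"dz":0,"rx":0,"ry":0,"rz":0,"hand":0.085},{"dx":0,"dy":0,"dz":0,"rx":0,"ry":0,"rz":0,"hand":0.085},{"dx":0,"dy":0,"dz":0,"rx":0,"ry":0,"rz":0,"hand":0.085}]'
```

```text
clock: 12.03
position: [0.5632, 0.0227, 0.1985]
ee_rot: [0.0, 0.707, 0.707, 0.001]
contact_force: [5.5, 1.3, 2.9]
width: 0.026
gripper_force: 22.2
clock: 12.53
position: [0.5618, 0.0217, 0.1979]
ee_rot: [-0.0, 0.707, 0.707, -0.0]
contact_force: [0.8, -0.0, 1.2]
width: 0.0845
gripper_force: 0.0
```

```bash
python3 -m pendant '[{"dx":0,"dy":0,"dz":-0.01,"rx":0,"ry":0,"rz":0,"hand":0.085},{"dx":0,"dy":0,"dz":-0.025,"rx":0,"ry":0,"rz":0,"hand":0.085},{"dx":0,"dy":0,"dz":-0.03,"rx":0,"ry":0,"rz":0,"hand":0.085},{"dx":0,"dy":0,"dz":-0.03,"rx":0,"ry":0,"rz":0,"hand":0.085},{"dx":0,"dy":0,"dz":-0.03,"rx":0,"ry":0,"rz":0,"hand":0.085},{"dx":-0.03,"dy":0,"dz":-0.01,"rx":0,"ry":0,"rz":0,"hand":0.085},{"dx":-0.03,"dy":0,"dz":0,"rx":0,"ry":0,"rz":0,"hand":0.085},{"dx":0,"dy":0,"dz":0,"rx":0,"ry":0,"rz":0,"hand":0.085},{"dx":0,"dy":0,"dz":0,"rx":0,"ry":0,"rz":0,"hand":0.085}]'
python3 - <<'E'
from rig import manip
import cv2,numpy as np
from h import *
s=manip.get_state();w=manip.get_image("wrist")
a=manip.get_image("side")["frame"][115:195,225:355]
im=np.vstack([cv2.resize(a,(520,320),interpolation=cv2.INTER_CUBIC),cv2.resize(w["frame"][60:200,190:450],(520,280))])
cv2.imwrite("pics/s5.png",im[:,:,::-1]);print(proj(w,(.5485,-.010,.22),s))
E
```

```text
clock: 13.28
position: [0.5623, -0.0393, 0.3341]
ee_rot: [0.0, 0.708, 0.706, 0.0]
contact_force: [-0.3, 0.2, 0.1]
width: 0.0851
gripper_force: 0.0
(np.float64(305.46855873636684), np.float64(152.21849619457925))
```

View pics/s5.png

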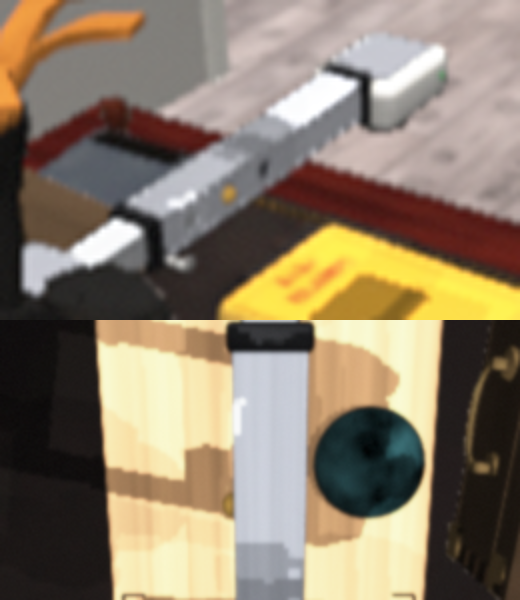

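The side view shows the button out at (229,195), in the second hole, with only one hole left beyond it at (263,168). The wrist view shows it standing proud at (229,503), with the paperweight and book in place. Handing in.

```bash
python3 -c "
from rig import manip
print(manip.sign_off())"
```

```text
the job is handed in; nothing more can be done
None
```

The boom is one hole further in with the button snapped out, the lock held a tug of about 9 N on the button, the arm has let go and is clear, and the job is handed in at about 13 s on the clock.

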